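# Knock out the stay and catch the lid of the cell case

### The arm

A 6-joint arm with a two-finger parallel gripper is mounted at the origin on a cart in front of the work surface, level with it; the furniture and walls round the work are solid. World frame = base frame: x ahead of the robot, y to its left, z up, the work surface at z = 0. Lengths are in m, angles in rad, forces in N, time in s.
With the tool pointing down it reaches from about 0.35 to 0.85 m from the base axis. Payload 8.1 kg.
Tool frame: the origin (TCP) lies at the centre of the arm's flange, where the gripper is bolted on; the fingertips stand 186 mm ahead of it and the grasp point (between the pads) lies 167 mm ahead of it; z points along the fingers, y is the line along which they close (so a half turn about z gives the same grasp; the last joint's range is limited). The gripper opens to 93 mm and grips with 3 to 60 N. Pads are 15 mm wide; open, the fingers measure 128 mm over their backs; the gripper's body (75 mm by 188 mm) begins 65 mm behind the grasp point.
Start: joints at [1.027, 0.13, 1.488, -0, 1.523, -0.085], TCP at [0.266, 0.538, 0.405] pointing down, gripper open.
Joint ranges: [-2.96, 2.96], [-0.89, 2.26], [0.02, 2.5], [-1.34, 4.48], [0, 2.73], [-2.66, 2.66]. Speed limits (rad/s): [2.39, 2.39, 2.79, 3.14, 3.14, 3.14].

### API

Orientations are given as a rotation vector (axis times angle).
In Python, from plant import read_state, read_camera, camera_params, robot gives the robot as it stands.
- The arm moves only by the tool carry_out, never from a script. Its argument "targets" is a list of rows, each an object of numbers: "hand": the opening in per cent of the stroke, from 0 (shut) to 100 (fully open); "x", "y", "z": the shift along the tool's x, y, z in m; "ax", "ay", "az": the turn, a rotation vector about the tool's x, y, z in rad. In form: [{"hand": .., "x": .., "y": .., "z": .., "ax": .., "ay": .., "az": ..}, ...]. A call has 1 to 8 rows; each row is the pose to reach, as a shift and turn from the pose commanded when the call began, along the tool's axes at that moment; what a row does not reach only later rows make up. A row lasts 1/8 s, in which the tool goes at most 62.5 mm and 10.7 degrees, less where a joint would pass 70% of its speed; a pose out of reach is approached as far as the arm can. A call with a gripper value outside its range is refused whole. The fingers move at their own pace and stop on an object; "newtons" is the grip in N (left out, the last holds). Time passes only in rows, so rows that repeat a pose let the fingers close. It gives the time, the measured TCP pose, the force, the opening and the grip force at its end, in the units of the state.
- read_state(): the state, without advancing time (a new reading comes with each control period).
- read_camera(name): name is "side" or "top" or "wrist"; returns (picture, depth): 480x640x3 uint8, blue, green, red; 480x640 float32, m along the optical axis (not along the pixel's ray), 0 where there is no reading.
- camera_params(name): a dict with "fx", "fy", "cx", "cy" (pixels), "position" and "rotation" of the camera in the world. Camera axes: x right, y up, looking along -z (the intrinsics and any distortion apply to the point x, -y, -z); pixel columns grow to the right and rows downward; lengths in m; the calibration is good to about 2 mm. The wrist camera is an equidistant fisheye: a pixel r from the principal point sees the ray r / f radians off the axis. A picture is of the moment at which its call begins: read the wrist's pose just before it. camera_params takes no time and is no camera call; for the wrist camera it gives the pose at the moment of the call.
- robot.close_job(): hands the job in; it is judged then, once.
The state is a dict: "t": time; "q": joint angles; "dq": joint speeds; "joint_torque": joint torques, N m; "tool_pos": TCP position; "orientation": TCP orientation; "force": force on the tool from outside, world axes, zero at the start; "wrist_torque": the same for the moment, N m; "opening": finger opening in m; "gripper_force": force on a finger pad.
Only numpy, scipy, OpenCV 4.12 (cv2) and the standard library are available. Lean on these libraries where they do the work, as an engineer would, in place of code of your own. Each camera call takes 0.05 s, during which the arm holds its last target. There are 200 camera calls.

### The job

The lid of the grey cell case is propped open on a thin stay rod at its left side. With your fingers held ready just under the lid, push the stay out sideways, away from the case, so that the lid drops onto your fingers and is caught while still well open; then lower it on the fingers until it is fully shut, without letting it slam. Do not grip the lid or raise it, and leave the cells, screwdriver, sleeve and clear tray where they lie.

Things in the scene. Friction and masses are not known exactly. Their poses are not given: they have to be found in the camera images.
- cell_case: Grey open metal case, 110 mm deep (x), 160 mm wide (y), 60 mm high, walls 4 mm, fixed to the bench, two compartments side by side. Origin: centre of its underside, on the bench. Its +x points to the back wall with the hinge (away from the robot at yaw 0), +y to the left wall with the stay. The lid's hinge line runs along y at x = +59, z = 61 mm in this frame.
- case_lid (a joint): Lid angle in rad: 0 = shut, level on the rim; grows as it opens upward and back; about 0.76 on the stay. Flat plate, 4 mm thick, 180 mm wide, about 0.25 kg; its underside passes through the hinge line. Lightly damped: unsupported it falls shut in under a second and slams. About 1.2 N up at the front edge carries it.
- lid_lip (a point): Middle of the lid's free front edge, at its underside, 136 mm from the hinge line. Shut, the lid overhangs the front wall by 22 mm, so fingers pointing forward and down at about 45 degrees under the overhang can carry it to the end and be drawn out frontward.
- stay (a joint): Stay angle in rad: 0 = propping, at its stop, leaning 0.14 rad inward over the case; grows as it tips outward to the left. Past upright (0.14) it falls outward by itself to its stop at 2.0, beside the case. Its pivot axis is parallel to the case's x, at x = -32, y = +88, z = 45 mm in the case's frame. A light push (under 5 N) moves it.
- stay_tip (a point): Centre of the 11 mm rubber ball at the top of the stay, 95 mm from its pivot; while propping it touches the lid's underside 120 mm from the hinge line, near the left edge. The stay is a straight steel rod 7 mm thick.
- cell_a: Small wrapped battery cell, 42 mm long, 19 mm thick, lying in the left compartment of the case. Origin: centre of its underside.
- cell_b: Small wrapped battery cell, 43 mm long, 20 mm thick, in the right compartment. Origin: centre of its underside.
- cell_c: Small plain white battery cell, 42 mm long, 22 mm thick, lying on the bench in front of the case, outside it. Origin: centre of its underside.
- sleeve: Empty metal sleeve, 85 x 21 x 21 mm, lying on the bench to the right of the case. Origin: centre of its underside.
- driver: Screwdriver with a yellow handle, 190 mm long, up to 26 mm thick, lying on the bench at the left. Origin: middle of its length, at its underside.
- blister: Clear blister tray, 42 x 122 x 21 mm, lying on the bench to the right of the case. Origin: centre of its underside.

How it is judged:
On the way, in this order (a step that is already met when the one before it is completed fails the run):
1. the stay is out and the lid, still more than half as far open as at the start, rests on the fingers (any part of the gripper counts) (value of joint stay above 0.6 rad and value of joint case_lid above 0.4 rad and (contact force between case_lid and the fingers above 0.2 N or contact force between case_lid and the arm above 0.2 N)), for 0.2 s.
2. the lid comes down resting on the fingers (any part of the gripper counts) (value of joint case_lid between 0.05 and 0.3 rad and (contact force between case_lid and the fingers above 0.1 N or contact force between case_lid and the arm above 0.1 N)), for 0.1 s.
At the end, for the whole second after the job is handed in: The lid is shut (within 0.03 rad, about 4 mm at its front edge) and at rest, the stay lies out to the left (beyond 1.5 rad), and the cells, sleeve, screwdriver and tray are within 30 mm of where they were (value of joint case_lid below 0.03 rad and velocity of joint case_lid between -0.1 and 0.1 rad/s and value of joint stay above 1.5 rad and distance of each of sleeve, driver, blister, cell_a, cell_b, cell_c from where it was at the start of the episode below 0.03 m); the robot touches nothing.
It fails at once if the lid slams: it closes faster than 0.8 rad/s (110 mm/s at its front edge) over the last 0.3 rad (value of joint case_lid below 0.3 rad and velocity of joint case_lid below -0.8 rad/s).
It fails at once if the lid is raised more than 0.15 rad above where the stay held it (value of joint case_lid above 0.91 rad).
It fails at once if the lid is gripped or pressed with more than 20 N (contact force between case_lid and the fingers above 20 N or contact force between case_lid and the arm above 20 N).
It fails at once if a cell, the sleeve, the screwdriver or the tray is pushed or lifted more than 30 mm (distance of any of sleeve, driver, blister, cell_a, cell_b, cell_c from where it was at the start of the episode above 0.03 m).
It also fails if it takes over 40 s, if anything falls off the work surface, if the arm or the gripper's body presses on something with over 40 N, if the wrist force passes 120 N, or if a joint passes its speed limit or range.

## Working session

There is one attempt and no reset: what is moved stays moved. The work goes in short steps, Python scripts to look and compute and a tool call to move; the robot and the scene stay as the last step left them, time stands still between calls to the robot, and variables do not carry over. Pictures are saved under pics/ and viewed, at most 10 in all, crops included, and the job is handed in when it is done.

Besides the shell and the picture viewer there is one more tool, called after "Request:" in YAML: its name, and indented under it one key for each argument. carry_out: Moves the arm, as the interface text tells. Its arguments: {"type":"object","properties":{"targets":{"type":"array","items":{"type":"object","properties":{"hand":{"type":"number"},"x":{"type":"number"},"y":{"type":"number"},"z":{"type":"number"},"ax":{"type":"number"},"ay":{"type":"number"},"az":{"type":"number"}}}},"newtons":{"type":"number"}},"required":["targets"]}

```bash
mkdir -p pics; ls; python3 - <<'E'
from plant import *
import cv2,numpy as np
s=read_state();print(s)
for n in("side","top"):
    p,d=read_camera(n);cv2.imwrite(f"pics/{n}0.png",p);np.save(f"pics/{n}0.npy",d);c=camera_params(n);print(n,c,(d>0).mean())
E
```

```text
pics
{'t': 0.0, 'q': array([ 1.02659318e+00,  1.31159877e-01,  1.48925398e+00,  3.22815183e-05,
        1.52301026e+00, -8.54234809e-02]), 'dq': array([ 0.00292461,  0.00093972,  0.0007499 ,  0.00175981,  0.00082551,
       -0.00176205]), 'joint_torque': array([-1.24819013e-03, -5.59841645e+01, -4.91765463e+01,  7.67991808e-02,
        3.53912765e-02, -1.72314358e-04]), 'tool_pos': array([0.26558301, 0.53776986, 0.40370181]), 'orientation': array([-7.14212186e-01, -3.05871583e+00,  2.71926291e-03]), 'force': array([-0.17463371,  1.01897949, -0.27178432]), 'wrist_torque': array([0.03418363, 0.01151134, 0.0363291 ]), 'gripper_force': 0.0, 'opening': 0.09286179640087924}
side {'fx': 494.0362904389574, 'fy': 494.0362904389574, 'cx': 314.7304503409727, 'cy': 235.71125497142336, 'position': array([0.1890363 , 1.29777119, 0.73088846]), 'rotation': array([ 0.21047925, -1.49424148, -2.44386735])} 0.9959700520833333
top {'fx': 586.7704497949799, 'fy': 586.7704497949799, 'cx': 325.1463225097156, 'cy': 238.3895703544425, 'position': array([0.31825124, 0.13810065, 1.4127058 ]), 'rotation': array([ 0.12753493, -0.12963996, -1.54660701])} 0.9959375
```

View pics/side0.png

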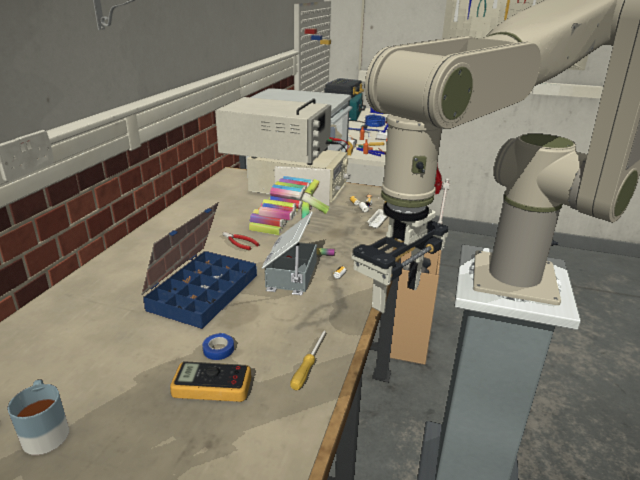

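View pics/top0.png

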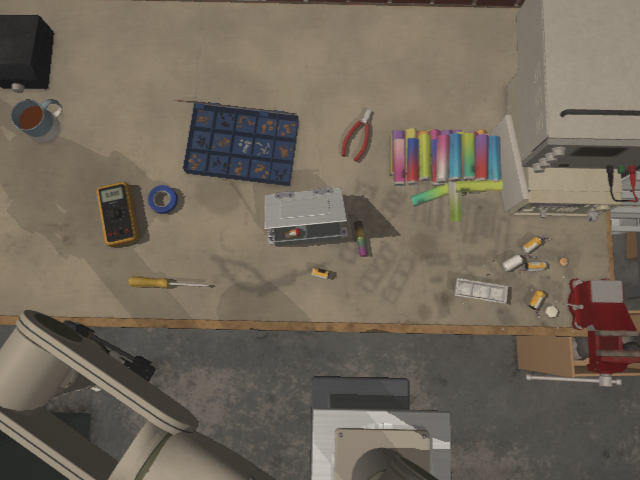

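The top view shows the case at about (305,217), its open lid toward the back. cell_c is at (322,272), the sleeve at (362,240) and the driver at (170,283). The side view shows the case at (290,265) with the stay at about (297,260).

```bash
cat > h.py <<'E'
import numpy as np,cv2
from scipy.spatial.transform import Rotation as R
from plant import *
def cloud(n,d):
    c=camera_params(n);v,u=np.indices(d.shape)
    P=np.stack([(u-c['cx'])/c['fx']*d,-(v-c['cy'])/c['fy']*d,-d],-1)
    return P@R.from_rotvec(c['rotation']).as_matrix().T+c['position']
def pix(n,P):
    c=camera_params(n);q=(np.atleast_2d(P)-c['position'])@R.from_rotvec(c['rotation']).as_matrix()
    return np.stack([c['cx']+c['fx']*q[:,0]/-q[:,2],c['cy']-c['fy']*q[:,1]/-q[:,2]],-1)
E
python3 - <<'E'
from h import *
for n,(a,b,c,e) in dict(top=(170,310,240,400),side=(195,305,245,365)).items():
    d=np.load(f'pics/{n}0.npy');P=cloud(n,d);p=cv2.imread(f'pics/{n}0.png')
    cv2.imwrite(f'pics/{n}crop.png',cv2.resize(p[a:b,c:e],None,fx=5,fy=4 if 0 else 5,interpolation=cv2.INTER_CUBIC)[:600])
    if n=='top':
        for (u,v) in [(265,193),(300,195),(340,192),(268,210),(300,215),(343,210),(305,237),(270,242),(322,272),(300,300)]: print(n,u,v,P[v,u].round(4))
    else:
        for (u,v) in [(280,285),(290,285),(300,285),(300,225),(290,240),(330,252),(340,270),(297,260)]: print(n,u,v,P[v,u].round(4))
E
```

```text
top 265 193 [ 0.6645  0.2901 -0.0062]
top 300 195 [0.6415 0.1994 0.0751]
top 340 192 [0.6496 0.1061 0.0796]
top 268 210 [0.5962 0.2692 0.1121]
top 300 215 [0.582  0.1956 0.1324]
top 343 210 [0.5961 0.0999 0.1289]
top 305 237 [0.5543 0.1877 0.0029]
top 270 242 [0.5402 0.2725 0.0026]
top 322 272 [0.4674 0.1444 0.0224]
top 300 300 [ 0.4014  0.1959 -0.0005]
side 280 285 [0.5989 0.2684 0.0132]
side 290 285 [0.5722 0.2643 0.0163]
side 300 285 [0.5449 0.2625 0.0209]
side 300 225 [0.5835 0.1516 0.1389]
side 290 240 [0.5837 0.2305 0.1319]
side 330 252 [0.5215 0.0574 0.0163]
side 340 270 [0.4645 0.1568 0.0222]
side 297 260 [0.5509 0.2692 0.0992]
```

View pics/topcrop.png

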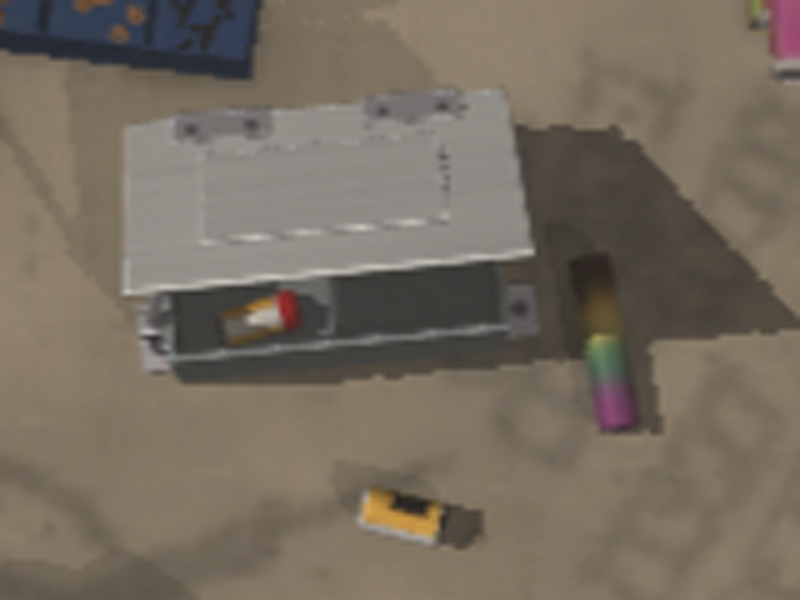

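View pics/sidecrop.png

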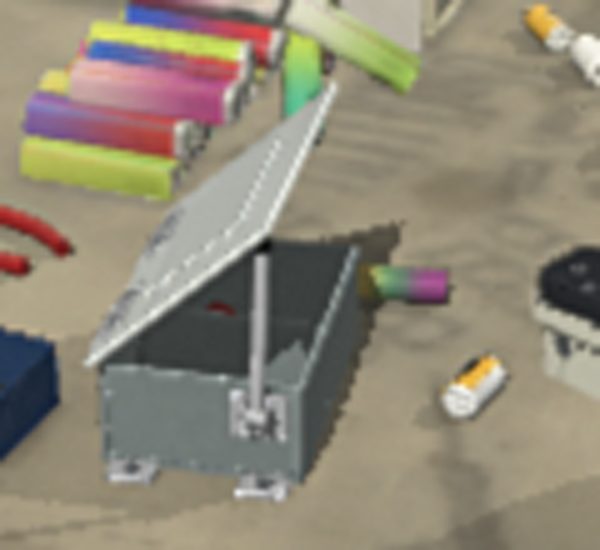

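The crops show:
- **Lid front edge (top crop):** from (122,295) to (533,252).
- **Front rim (top crop):** from (175,358) to (510,325).
- **Stay (side crop):** ball at (262,245), foot pivot at (257,420).

Next I'll compute the case pose.

```bash
python3 - <<'E'
from h import *
def ray(n,u,v,z):
    c=camera_params(n);r=R.from_rotvec(c['rotation']).apply([(u-c['cx'])/c['fx'],-(v-c['cy'])/c['fy'],-1])
    return c['position']+r*(z-c['position'][2])/r[2]
T=lambda u,v,z:ray('top',240+u/5,170+v/5,z)
S=lambda u,v,z:ray('side',245+u/5,195+v/5,z)
a,b=T(175,358,.06),T(510,325,.06);print('rim',a,b,np.arctan2(-(a-b)[0],(a-b)[1]),np.linalg.norm(a-b))
# lid plane
d=np.load('pics/top0.npy');P=cloud('top',d)
m=np.zeros(d.shape,np.uint8);cv2.fillPoly(m,[np.array([[268,198],[340,192],[343,216],[268,224]])],1)
X=P[m>0];print(len(X))
w,*_=np.linalg.lstsq(np.c_[X[:,:2],np.ones(len(X))],X[:,2],rcond=None);print('plane z=',w,'tilt',np.arctan(np.hypot(*w[:2])),'yaw',np.arctan2(-w[1],-w[0]),'res',np.std(X@[w[0],w[1],-1]+w[2]))
for z,pt in((.157,[(122,295),(533,252)]),(.064,[(125,125),(505,90)])):
    a,b=[T(*q,z) for q in pt];print(z,a,b,np.linalg.norm(a-b),np.arctan2(-(a-b)[0],(a-b)[1]))
# side checks
print('case left front bottom',S(298,482,0),'left back bottom',S(108,460,0),'left back top',S(104,372,.06),'left front top',S(300,390,.06),'right front top',S(357,248,.06))
print('tip',S(262,245,.14),'pivot',S(257,420,.045),'cellc')
d=np.load('pics/side0.npy');P=cloud('side',d)
for v in range(246,284,4):print(v,P[v,294:300].round(3)[:, :].tolist()[1:5])
E
```

```text
rim [0.53239202 0.25541894 0.06      ] [0.55125215 0.09929789 0.06      ] 0.12022195853141301 0.15725610962020112
1943
plane z= [-2.28689558 -0.29213032  1.55124884] tilt 1.161538244507642 yaw 0.12705290658902563 res 0.04831098869787568
0.157 [0.54429175 0.27098937 0.157     ] [0.56704861 0.09255039 0.157     ] 0.17988425525763524 0.12684825361542365
0.064 [0.64249853 0.28243724 0.064     ] [0.66321815 0.10351819 0.064     ] 0.18011476580540006 0.11529089738922126
case left front bottom [0.53375327 0.25735067 0.        ] left back bottom [0.63686013 0.27034514 0.        ] left back top [0.63406024 0.27807821 0.06      ] left front top [0.53162706 0.26167521 0.06      ] right front top [0.5500259  0.10410615 0.06      ]
tip [0.5532885  0.25922361 0.14      ] pivot [0.55092385 0.2738002  0.045     ] cellc
246 [[0.613, 0.109, 0.047], [0.557, 0.26, 0.134], [0.554, 0.261, 0.135], [0.603, 0.112, 0.05]]
250 [[0.612, 0.114, 0.036], [0.555, 0.264, 0.125], [0.552, 0.265, 0.126], [0.604, 0.108, 0.035]]
254 [[0.557, 0.266, 0.114], [0.554, 0.267, 0.115], [0.552, 0.265, 0.114], [0.602, 0.115, 0.025]]
258 [[0.558, 0.264, 0.101], [0.554, 0.268, 0.104], [0.553, 0.264, 0.102], [0.577, 0.187, 0.055]]
262 [[0.556, 0.27, 0.093], [0.554, 0.267, 0.092], [0.552, 0.267, 0.092], [0.576, 0.189, 0.044]]
266 [[0.556, 0.271, 0.082], [0.554, 0.268, 0.08], [0.552, 0.266, 0.08], [0.577, 0.185, 0.029]]
270 [[0.556, 0.27, 0.069], [0.553, 0.27, 0.07], [0.551, 0.268, 0.069], [0.577, 0.188, 0.018]]
274 [[0.556, 0.271, 0.058], [0.552, 0.273, 0.059], [0.552, 0.267, 0.056], [0.55, 0.265, 0.055]]
278 [[0.555, 0.274, 0.047], [0.553, 0.272, 0.047], [0.55, 0.273, 0.048], [0.548, 0.27, 0.046]]
282 [[0.559, 0.262, 0.027], [0.557, 0.26, 0.026], [0.553, 0.262, 0.028], [0.55, 0.264, 0.03]]
```

```bash
cat >> h.py <<'E'
C=np.array([.596,.184,0]);Rc=R.from_euler('z',.12)
a=np.pi/4
Rt=Rc*R.from_matrix(np.array([[-np.sin(a),0,np.cos(a)],[0,1,0],[-np.cos(a),0,-np.sin(a)]]))
def goal(tip): # tip centre in case frame (m) -> TCP world
    return C+Rc.apply(tip)-.186*Rt.apply([0,0,1])
def rel(tip):
    s=read_state();Rn=R.from_rotvec(s['orientation'])
    print('shift',Rn.inv().apply(goal(tip)-s['tool_pos']).round(4),'turn',(Rn.inv()*Rt).as_rotvec().round(4),'goal',goal(tip).round(3))
def where():
    s=read_state();Rn=R.from_rotvec(s['orientation'])
    t=Rc.inv().apply(s['tool_pos']+.186*Rn.apply([0,0,1])-C)
    print('t',s['t'],'tip case',t.round(4),'roterr',(Rt.inv()*Rn).as_rotvec().round(4),'F',s['force'].round(2),'q',s['q'].round(2))
E
python3 - <<'E'
from h import *
where();rel(np.array([-.0265-.085,-.004,.1254+.085]))
E
```

```text
t 0.1 tip case [-0.2859  0.3906  0.2178] roterr [0.2286 0.7635 0.5478] F [-0.14  0.28  0.55] q [ 1.03  0.13  1.49  0.    1.52 -0.09]
shift [-0.2517 -0.3071  0.0623] turn [-0.2286 -0.7635 -0.5478] goal [0.355 0.151 0.342]
```

Request:
carry_out:
  targets:
    - {"hand": 100,"x": -0.252,"y": -0.307,"z": 0.062,"ax": -0.2286,"ay": -0.7635,"az": -0.5478}
    - {"hand": 100,"x": -0.252,"y": -0.307,"z": 0.062,"ax": -0.2286,"ay": -0.7635,"az": -0.5478}
    - {"hand": 100,"x": -0.252,"y": -0.307,"z": 0.062,"ax": -0.2286,"ay": -0.7635,"az": -0.5478}
    - {"hand": 100,"x": -0.252,"y": -0.307,"z": 0.062,"ax": -0.2286,"ay": -0.7635,"az": -0.5478}
    - {"hand": 100,"x": -0.252,"y": -0.307,"z": 0.062,"ax": -0.2286,"ay": -0.7635,"az": -0.5478}
    - {"hand": 100,"x": -0.252,"y": -0.307,"z": 0.062,"ax": -0.2286,"ay": -0.7635,"az": -0.5478}
    - {"hand": 100,"x": -0.252,"y": -0.307,"z": 0.062,"ax": -0.2286,"ay": -0.7635,"az": -0.5478}
    - {"hand": 100,"x": -0.252,"y": -0.307,"z": 0.062,"ax": -0.2286,"ay": -0.7635,"az": -0.5478}

```text
t: 1.1
tool_pos: [0.3641, 0.1547, 0.3343]
orientation: [-0.133, 2.351, 0.054]
force: [-0.5, -0.7, -0.2]
opening: 0.093
gripper_force: 0.0
```

```bash
python3 - <<'E'
from h import *
where();rel(np.array([-.0265-.085,-.004,.1254+.085]));rel(np.array([-.0265,-.004,.1254]))
for n,b in dict(side=(180,300,235,395),wrist=(0,480,0,640)).items():
    p,d=read_camera(n);np.save(f'pics/{n}1.npy',d)
    p=p[b[0]:b[1],b[2]:b[3]];cv2.imwrite(f'pics/{n}1.png',cv2.resize(p,None,fx=5,fy=5) if n=='side' else p)
E
```

```text
t 1.1 tip case [-0.1021 -0.0025  0.203 ] roterr [ 0.0061 -0.0016  0.0046] F [-0.52 -0.75 -0.17] q [ 0.36 -0.89  2.5  -0.25  0.78 -1.22]
shift [ 0.0011 -0.0028 -0.0119] turn [-0.0061  0.0016 -0.0046] goal [0.355 0.151 0.342]
shift [ 0.0013 -0.002   0.1083] turn [-0.0061  0.0016 -0.0046] goal [0.44  0.161 0.257]
```

View pics/side1.png

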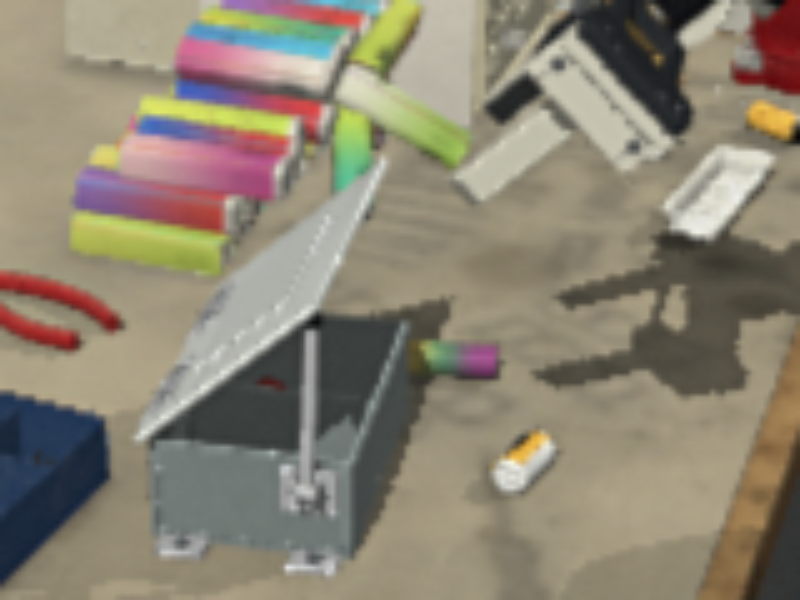

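View pics/wrist1.png

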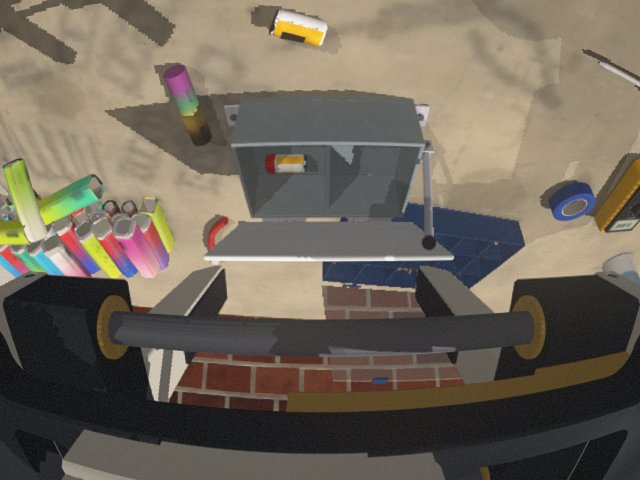

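The wrist view shows the lid lip at row 258 (columns 207–452), the stay ball at (429,242), and both fingers clear. The side view shows the stay still propping the lid and the finger about 20 mm wide. Joints 2 and 3 are at their limits here, so before releasing the stay I'll check in free space that the shut-lid pose can be reached.

```bash
python3 - <<'E'
from h import *
rel(np.array([-.08,.02,.05]))
E
```

```text
shift [0.0914 0.0199 0.1238] turn [-0.0039  0.0001 -0.0021] goal [0.384 0.179 0.182]
```

Request:
carry_out:
  targets:
    - {"hand": 100,"x": 0.092,"y": 0.02,"z": 0.124,"ax": 0,"ay": 0,"az": 0}
    - {"hand": 100,"x": 0.092,"y": 0.02,"z": 0.124,"ax": 0,"ay": 0,"az": 0}
    - {"hand": 100,"x": 0.092,"y": 0.02,"z": 0.124,"ax": 0,"ay": 0,"az": 0}
    - {"hand": 100,"x": 0.092,"y": 0.02,"z": 0.124,"ax": 0,"ay": 0,"az": 0}
    - {"hand": 100,"x": 0.092,"y": 0.02,"z": 0.124,"ax": 0,"ay": 0,"az": 0}

```text
t: 1.82
tool_pos: [0.3911, 0.1851, 0.1829]
orientation: [-0.139, 2.357, 0.051]
force: [0.9, 1.1, 0.9]
opening: 0.0931
gripper_force: 0.0
```

```bash
python3 - <<'E'
from h import *
where();rel(np.array([-.08,.02,.05]));rel(np.array([-.045,-.004,.1]));
E
```

```text
t 1.825 tip case [-0.0723  0.0245  0.0508] roterr [ 0.0058  0.0042 -0.0005] F [0.88 1.07 0.9 ] q [ 0.42 -0.37  2.5  -0.7   0.34 -0.69]
shift [ 0.0068 -0.0056 -0.0048] turn [-0.0058 -0.0042  0.0005] goal [0.384 0.179 0.182]
shift [-0.0532 -0.0297 -0.0155] turn [-0.0058 -0.0042  0.0005] goal [0.421 0.159 0.232]
```

```bash
sed -i 's#^a=np.pi/4#a=np.pi/3#' h.py; cat >> h.py <<'E'
def tip(th,s,gap=0,y=-.004): # tip centre for lip at lid angle th, s ahead of lip
    lip=np.array([.059-.136*np.cos(th),y,.061+.136*np.sin(th)])
    return lip+s*np.array([np.cos(a),0,-np.sin(a)])+(.008+gap)*np.array([-np.sin(a),0,-np.cos(a)])
E
python3 - <<'E'
from h import *
print(tip(.76,-.02,.006));rel(tip(.76,-.02,.006))
E
```

```text
[-0.06170205 -0.004       0.16501382]
shift [-0.1353 -0.0301 -0.0673] turn [-5.800e-03  2.576e-01 -2.000e-04] goal [0.443 0.162 0.326]
```

Request:
carry_out:
  targets:
    - {"hand": 100,"x": -0.135,"y": -0.03,"z": -0.067,"ax": -0.006,"ay": 0.258,"az": 0}
    - {"hand": 100,"x": -0.135,"y": -0.03,"z": -0.067,"ax": -0.006,"ay": 0.258,"az": 0}
    - {"hand": 100,"x": -0.135,"y": -0.03,"z": -0.067,"ax": -0.006,"ay": 0.258,"az": 0}
    - {"hand": 100,"x": -0.135,"y": -0.03,"z": -0.067,"ax": -0.006,"ay": 0.258,"az": 0}
    - {"hand": 100,"x": -0.135,"y": -0.03,"z": -0.067,"ax": -0.006,"ay": 0.258,"az": 0}

```text
t: 2.45
tool_pos: [0.4433, 0.1609, 0.3277]
orientation: [-0.154, 2.609, 0.045]
force: [-0.4, 0.3, -0.3]
opening: 0.0927
gripper_force: 0.0
```

```bash
python3 - <<'E'
from h import *
where();rel(tip(.76,-.02,.006));rel(tip(.76,.04,.006))
p,d=read_camera('side');np.save('pics/side2.npy',d)
cv2.imwrite('pics/side2.png',cv2.resize(p[200:290,250:370],None,fx=6.6,fy=6.6,interpolation=cv2.INTER_CUBIC))
# lip end (left lip corner underside) and tip centre projections
for n,P in (('lipL',[.059-.136*np.cos(.76),.09,.061+.136*np.sin(.76)]),('lipR',[.059-.136*np.cos(.76),-.09,.061+.136*np.sin(.76)]),('tipL',tip(.76,-.02,.006)+[0,.064,0])):
    print(n,((pix('side',C+Rc.apply(P))-[250,200])*6.6).round(0))
E
```

```text
t 2.45 tip case [-0.0606 -0.0045  0.1671] roterr [-0.0011 -0.0048  0.002 ] F [-0.37  0.31 -0.31] q [ 0.27 -0.45  2.19 -0.1   0.87 -1.38]
shift [0.0011 0.0007 0.0012] turn [ 0.0011  0.0048 -0.002 ] goal [0.443 0.162 0.326]
shift [0.0014 0.0006 0.0612] turn [ 0.0011  0.0048 -0.002 ] goal [0.473 0.165 0.274]
lipL [[323. 270.]]
lipR [[413.  77.]]
tipL [[396. 217.]]
```

View pics/side2.png

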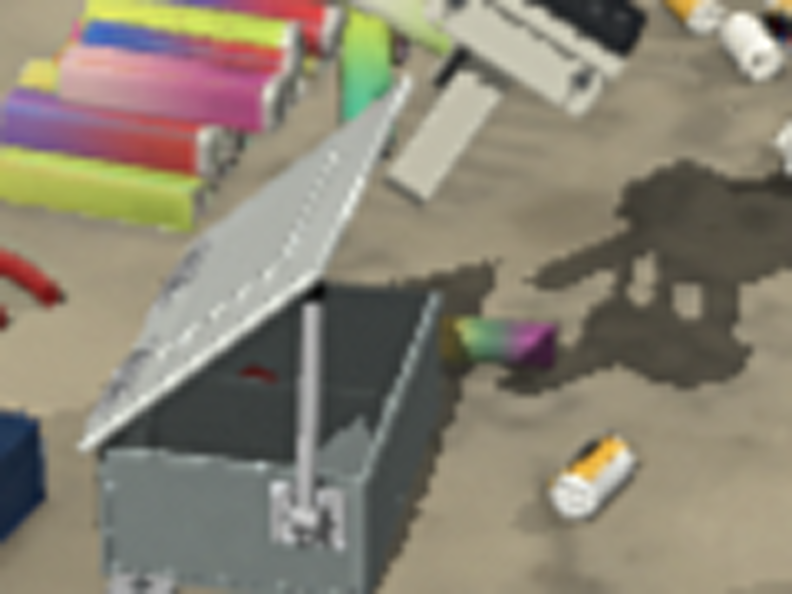

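The lip corners at (325,272) and (410,80) match the model. The fingertip end at (407,190) is about 4 px off the prediction, so I'll check it with depth.

```bash
python3 - <<'E'
from h import *
P=cloud('side',np.load('pics/side2.npy'));s=read_state();Rn=R.from_rotvec(s['orientation'])
Q=((P.reshape(-1,3)-s['tool_pos'])@Rn.as_matrix()).reshape(P.shape)
v,u=np.indices(Q.shape[:2])
m=(Q[...,2]>.11)&(Q[...,2]<.2)&(abs(Q[...,0])<.03)&(abs(Q[...,1])<.08)
X=Q[m];print(len(X))
for lo,hi in((.11,.13),(.13,.15),(.15,.17),(.17,.2)):
    k=X[(X[:,2]>lo)&(X[:,2]<hi)];print(lo,len(k),np.percentile(k,[5,50,95],axis=0).round(4).tolist() if len(k) else '')
print(X[:,2].max())
E
```

```text
205
0.11 53 [[-0.0133, 0.06, 0.1122], [-0.0052, 0.0642, 0.1197], [0.0036, 0.0674, 0.1292]]
0.13 55 [[-0.0133, 0.0584, 0.1313], [-0.0044, 0.062, 0.1386], [0.004, 0.0655, 0.1489]]
0.15 62 [[-0.0136, -0.0474, 0.1516], [-0.0067, 0.0608, 0.1613], [0.0032, 0.0645, 0.169]]
0.17 35 [[-0.0125, -0.0499, 0.1705], [-0.0079, 0.0525, 0.1759], [0.0024, 0.0623, 0.1832]]
0.184861582301192
```

Request:
carry_out:
  targets:
    - {"hand": 100,"x": 0.0065,"y": 0,"z": 0.005,"ax": 0,"ay": 0.005,"az": 0}
    - {"hand": 100,"x": 0.0065,"y": 0,"z": 0.025,"ax": 0,"ay": 0.005,"az": 0}
    - {"hand": 100,"x": 0.0065,"y": 0,"z": 0.05,"ax": 0,"ay": 0.005,"az": 0}
    - {"hand": 100,"x": 0.0065,"y": 0,"z": 0.071,"ax": 0,"ay": 0.005,"az": 0}
    - {"hand": 100,"x": 0.0065,"y": 0,"z": 0.071,"ax": 0,"ay": 0.005,"az": 0}
    - {"hand": 100,"x": 0.0065,"y": 0,"z": 0.071,"ax": 0,"ay": 0.005,"az": 0}

```text
t: 3.25
tool_pos: [0.472, 0.1643, 0.2594]
orientation: [-0.156, 2.621, 0.042]
force: [-0.0, -0.2, 0.2]
opening: 0.093
gripper_force: 0.0
```

```bash
python3 - <<'E'
from h import *
where();rel(tip(.76,.05,.011));rel(tip(.76,.05,.011,.048))
p,d=read_camera('side');np.save('pics/side3.npy',d)
cv2.imwrite('pics/side3.png',cv2.resize(p[200:290,250:370],None,fx=6.6,fy=6.6,interpolation=cv2.INTER_CUBIC))
E
```

```text
t 3.25 tip case [-0.0337 -0.0048  0.0976] roterr [0.0003 0.0073 0.0014] F [-0.02 -0.22  0.16] q [ 0.26 -0.25  2.18 -0.11  0.71 -1.37]
shift [-0.003   0.0007 -0.0024] turn [-0.0003 -0.0073 -0.0014] goal [0.473 0.165 0.263]
shift [-0.003   0.0527 -0.0024] turn [-0.0003 -0.0073 -0.0014] goal [0.467 0.217 0.263]
```

View pics/side3.png

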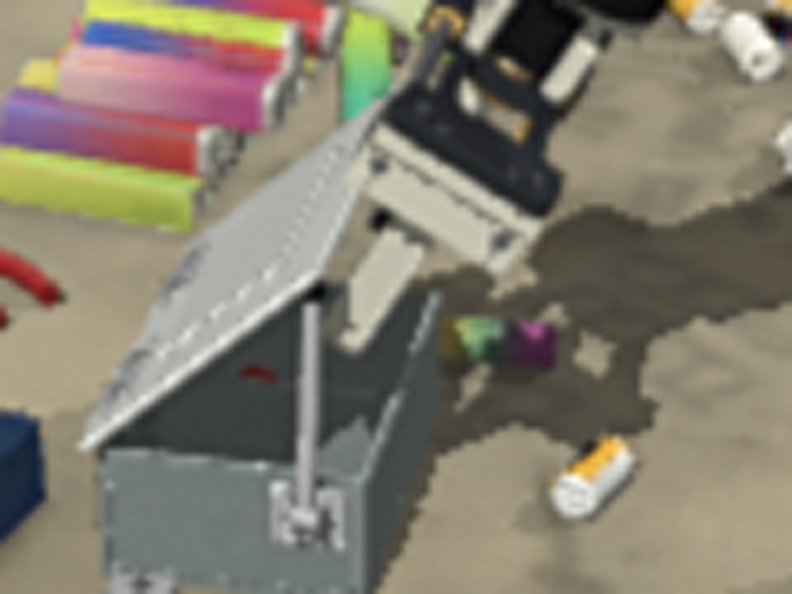

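Request:
carry_out:
  targets:
    - {"hand": 100,"x": -0.003,"y": 0.007,"z": -0.0024,"ax": 0,"ay": -0.007,"az": 0}
    - {"hand": 100,"x": -0.003,"y": 0.014,"z": -0.0024,"ax": 0,"ay": -0.007,"az": 0}
    - {"hand": 100,"x": -0.003,"y": 0.021,"z": -0.0024,"ax": 0,"ay": -0.007,"az": 0}
    - {"hand": 100,"x": -0.003,"y": 0.028,"z": -0.0024,"ax": 0,"ay": -0.007,"az": 0}
    - {"hand": 100,"x": -0.003,"y": 0.035,"z": -0.0024,"ax": 0,"ay": -0.007,"az": 0}
    - {"hand": 100,"x": -0.003,"y": 0.042,"z": -0.0024,"ax": 0,"ay": -0.007,"az": 0}
    - {"hand": 100,"x": -0.003,"y": 0.049,"z": -0.0024,"ax": 0,"ay": -0.007,"az": 0}
    - {"hand": 100,"x": -0.003,"y": 0.055,"z": -0.0024,"ax": 0,"ay": -0.007,"az": 0}

```text
t: 4.3
tool_pos: [0.4675, 0.2194, 0.2634]
orientation: [-0.154, 2.613, 0.042]
force: [-0.3, -1.9, -0.3]
opening: 0.0932
gripper_force: 0.5
```

```bash
python3 - <<'E'
from h import *
where()
p,d=read_camera('side');np.save('pics/side4.npy',d)
cv2.imwrite('pics/side4.png',cv2.resize(p[200:290,250:370],None,fx=6.6,fy=6.6,interpolation=cv2.INTER_CUBIC))
E
```

```text
t 4.3 tip case [-0.0302  0.0504  0.1024] roterr [ 0.0005 -0.0009  0.0019] F [-0.26 -1.9  -0.34] q [ 0.39 -0.2   2.13 -0.2   0.72 -1.18]
```

View pics/side4.png

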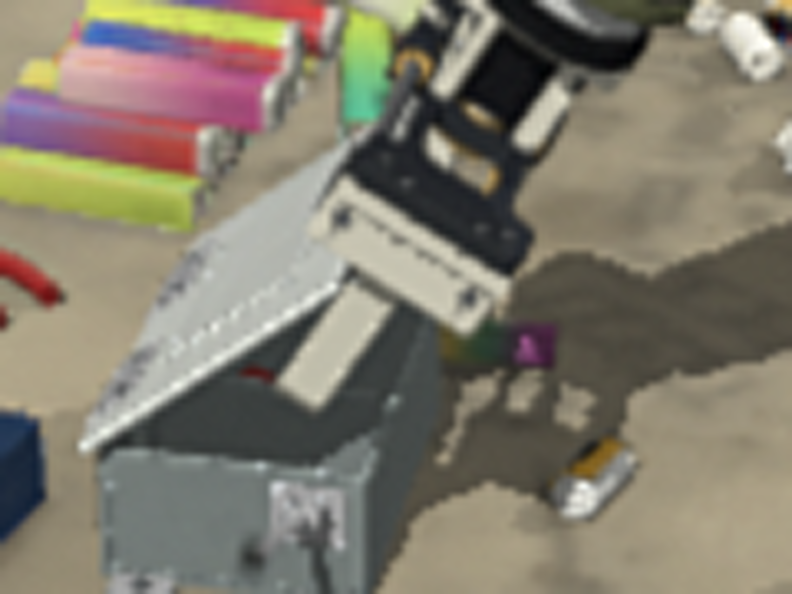

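The stay is down outside the case at (315,550). The lid has dropped onto the fingers, with its left lip corner at about (345,280). I'll hold briefly, then estimate the lid angle.

Request:
carry_out:
  targets:
    - {"hand": 100,"x": 0,"y": 0,"z": 0,"ax": 0,"ay": 0,"az": 0}
    - {"hand": 100,"x": 0,"y": 0,"z": 0,"ax": 0,"ay": 0,"az": 0}
    - {"hand": 100,"x": 0,"y": 0,"z": 0,"ax": 0,"ay": 0,"az": 0}

```text
t: 4.72
tool_pos: [0.4678, 0.2188, 0.2638]
orientation: [-0.154, 2.612, 0.042]
force: [-0.5, 0.3, 0.3]
opening: 0.0926
gripper_force: 0.5
```

```bash
cat >> h.py <<'E'
def lidangle():
    P=cloud('top',read_camera('top')[1]);Q=Rc.inv().apply((P-C).reshape(-1,3))
    Q=Q[(abs(Q[:,1])<.085)&(Q[:,0]>-.03)&(Q[:,0]<.045)&(Q[:,2]>.06)]
    th=np.arctan2(Q[:,2]-.061,.059-Q[:,0]);r=np.hypot(Q[:,2]-.061,.059-Q[:,0])
    th=(th-np.arcsin(np.clip(.004/r,0,1)))[r<.13];print('lid',np.percentile(th,[25,50,75]).round(3),len(th))
E
python3 - <<'E'
from h import *
where();lidangle()
for th in(.5,.55,.6,.65,.7):print(th,((pix('side',C+Rc.apply([.059-.136*np.cos(th),.09,.061+.136*np.sin(th)]))-[250,200])*6.6).round(0))
for th in (.5,.3,.15,0,-.06): rel(tip(th,.05-.03*min(1,(.6-th)/.6),.003,.048))
E
```

```text
t 4.725 tip case [-0.0299  0.0498  0.1028] roterr [ 0.0005 -0.0017  0.0022] F [-0.52  0.31  0.29] q [ 0.39 -0.2   2.13 -0.2   0.72 -1.18]
lid [0.679 0.698 0.716] 1960
0.5 [[376. 342.]]
0.55 [[368. 327.]]
0.6 [[358. 313.]]
0.65 [[348. 299.]]
0.7 [[337. 286.]]
shift [ 0.0254 -0.002   0.0095] turn [-0.0005  0.0015 -0.0021] goal [0.451 0.215 0.243]
shift [ 0.0471 -0.002   0.0158] turn [-0.0005  0.0015 -0.0021] goal [0.435 0.213 0.226]
shift [ 0.0609 -0.0021  0.0232] turn [-0.0005  0.0015 -0.0021] goal [0.427 0.212 0.213]
shift [ 0.0724 -0.0021  0.0325] turn [-0.0005  0.0015 -0.0021] goal [0.422 0.211 0.199]
shift [ 0.0763 -0.0021  0.0397] turn [-0.0005  0.0015 -0.0021] goal [0.422 0.211 0.191]
```

Request:
carry_out:
  targets:
    - {"hand": 100,"x": 0.0055,"y": 0,"z": 0.0025,"ax": 0,"ay": 0,"az": 0}
    - {"hand": 100,"x": 0.011,"y": 0,"z": 0.005,"ax": 0,"ay": 0,"az": 0}
    - {"hand": 100,"x": 0.0165,"y": 0,"z": 0.0075,"ax": 0,"ay": 0,"az": 0}
    - {"hand": 100,"x": 0.022,"y": 0,"z": 0.0095,"ax": 0,"ay": 0,"az": 0}
    - {"hand": 100,"x": 0.0275,"y": 0,"z": 0.011,"ax": 0,"ay": 0,"az": 0}
    - {"hand": 100,"x": 0.033,"y": 0,"z": 0.0125,"ax": 0,"ay": 0,"az": 0}
    - {"hand": 100,"x": 0.0385,"y": 0,"z": 0.014,"ax": 0,"ay": 0,"az": 0}
    - {"hand": 100,"x": 0.043,"y": 0,"z": 0.0155,"ax": 0,"ay": 0,"az": 0}

```text
t: 5.78
tool_pos: [0.4382, 0.2155, 0.2285]
orientation: [-0.154, 2.613, 0.042]
force: [-0.1, 0.9, -0.9]
opening: 0.093
gripper_force: 0.3
```

```bash
python3 - <<'E'
from h import *
where();lidangle()
for th in (.25,.15,.08,0,-.06): rel(tip(th,.05-.03*min(1,(.6-th)/.6),.0005,.048))
E
```

```text
t 5.775 tip case [-0.0596  0.0501  0.0675] roterr [ 0.0004 -0.0015  0.0019] F [-0.07  0.86 -0.9 ] q [ 0.41 -0.23  2.22 -0.24  0.65 -1.13]
lid [0.301 0.333 0.364] 2150
shift [ 0.0053 -0.0021  0.0021] turn [-0.0006  0.0004 -0.0018] goal [0.434 0.213 0.223]
shift [ 0.0143 -0.0021  0.0073] turn [-0.0006  0.0004 -0.0018] goal [0.429 0.212 0.214]
shift [ 0.02   -0.0021  0.0115] turn [-0.0006  0.0004 -0.0018] goal [0.427 0.212 0.208]
shift [ 0.0258 -0.0021  0.0167] turn [-0.0006  0.0004 -0.0018] goal [0.424 0.212 0.201]
shift [ 0.0297 -0.0021  0.0238] turn [-0.0006  0.0004 -0.0018] goal [0.424 0.212 0.192]
```

Request:
carry_out:
  targets:
    - {"hand": 100,"x": 0.003,"y": 0,"z": 0.001,"ax": 0,"ay": 0,"az": 0}
    - {"hand": 100,"x": 0.0055,"y": 0,"z": 0.002,"ax": 0,"ay": 0,"az": 0}
    - {"hand": 100,"x": 0.008,"y": 0,"z": 0.0035,"ax": 0,"ay": 0,"az": 0}
    - {"hand": 100,"x": 0.0105,"y": 0,"z": 0.005,"ax": 0,"ay": 0,"az": 0}
    - {"hand": 100,"x": 0.013,"y": 0,"z": 0.0065,"ax": 0,"ay": 0,"az": 0}
    - {"hand": 100,"x": 0.015,"y": 0,"z": 0.008,"ax": 0,"ay": 0,"az": 0}
    - {"hand": 100,"x": 0.0165,"y": 0,"z": 0.009,"ax": 0,"ay": 0,"az": 0}
    - {"hand": 100,"x": 0.018,"y": 0,"z": 0.01,"ax": 0,"ay": 0,"az": 0}

```text
t: 6.82
tool_pos: [0.428, 0.2143, 0.211]
orientation: [-0.154, 2.612, 0.042]
force: [0.2, -0.5, -0.5]
opening: 0.0926
gripper_force: 0.4
```

```bash
python3 - <<'E'
from h import *
where();lidangle()
for th in (.05,0,-.06): rel(tip(th,.05-.03*min(1,(.6-th)/.6),.0005,.048))
E
```

```text
t 6.825 tip case [-0.0699  0.0501  0.0501] roterr [ 0.0004 -0.0016  0.0019] F [ 0.25 -0.52 -0.54] q [ 0.42 -0.22  2.26 -0.26  0.62 -1.1 ]
lid [0.109 0.143 0.18 ] 2219
shift [ 0.005  -0.0022  0.0035] turn [-0.0005  0.0012 -0.0019] goal [0.426 0.212 0.205]
shift [ 0.0086 -0.0022  0.0068] turn [-0.0005  0.0012 -0.0019] goal [0.424 0.212 0.201]
shift [ 0.0124 -0.0022  0.014 ] turn [-0.0005  0.0012 -0.0019] goal [0.424 0.212 0.192]
```

Request:
carry_out:
  targets:
    - {"hand": 100,"x": 0.0015,"y": 0,"z": 0.001,"ax": 0,"ay": 0,"az": 0}
    - {"hand": 100,"x": 0.003,"y": 0,"z": 0.002,"ax": 0,"ay": 0,"az": 0}
    - {"hand": 100,"x": 0.0045,"y": 0,"z": 0.003,"ax": 0,"ay": 0,"az": 0}
    - {"hand": 100,"x": 0.006,"y": 0,"z": 0.0045,"ax": 0,"ay": 0,"az": 0}
    - {"hand": 100,"x": 0.0075,"y": 0,"z": 0.006,"ax": 0,"ay": 0,"az": 0}
    - {"hand": 100,"x": 0.009,"y": 0,"z": 0.0075,"ax": 0,"ay": 0,"az": 0}
    - {"hand": 100,"x": 0.0105,"y": 0,"z": 0.009,"ax": 0,"ay": 0,"az": 0}
    - {"hand": 100,"x": 0.013,"y": 0,"z": 0.011,"ax": 0,"ay": 0,"az": 0}

```text
t: 7.88
tool_pos: [0.4225, 0.2137, 0.1952]
orientation: [-0.154, 2.612, 0.043]
force: [-0.3, -0.2, -0.7]
opening: 0.093
gripper_force: 0.0
```

```bash
python3 - <<'E'
from h import *
where();lidangle();rel(np.array([-.1,.05,.035]));rel(np.array([-.115,.05,.06]));rel(np.array([-.13,.05,.13]))
E
```

```text
t 7.875 tip case [-0.0753  0.0502  0.0344] roterr [ 0.0002 -0.0024  0.0019] F [-0.26 -0.23 -0.71] q [ 0.42 -0.21  2.28 -0.27  0.58 -1.08]
lid [-0.018  0.02   0.058] 2209
shift [ 0.02   -0.0002 -0.0132] turn [-0.0004  0.0015 -0.0019] goal [0.398 0.211 0.196]
shift [ 0.0205 -0.0003 -0.0424] turn [-0.0004  0.0015 -0.0019] goal [0.384 0.209 0.221]
shift [-0.0016 -0.0002 -0.1105] turn [-0.0004  0.0015 -0.0019] goal [0.369 0.207 0.291]
```

Request:
carry_out:
  targets:
    - {"hand": 100,"x": 0.01,"y": 0,"z": -0.006,"ax": 0,"ay": 0,"az": 0}
    - {"hand": 100,"x": 0.02,"y": 0,"z": -0.013,"ax": 0,"ay": 0,"az": 0}
    - {"hand": 100,"x": 0.0205,"y": 0,"z": -0.042,"ax": 0,"ay": 0,"az": 0}
    - {"hand": 100,"x": 0.01,"y": 0,"z": -0.075,"ax": 0,"ay": 0,"az": 0}
    - {"hand": 100,"x": 0,"y": 0,"z": -0.105,"ax": 0,"ay": 0,"az": 0}
    - {"hand": 100,"x": 0,"y": 0,"z": -0.105,"ax": 0,"ay": 0,"az": 0}
    - {"hand": 100,"x": 0,"y": 0,"z": -0.105,"ax": 0,"ay": 0,"az": 0}
    - {"hand": 100,"x": 0,"y": 0,"z": -0.105,"ax": 0,"ay": 0,"az": 0}

```text
t: 8.93
tool_pos: [0.3695, 0.2071, 0.2842]
orientation: [-0.155, 2.615, 0.041]
force: [0.4, -0.4, 0.1]
opening: 0.0933
gripper_force: 0.0
```

```bash
python3 - <<'E'
from h import *
where();lidangle()
p,d=read_camera('side')
cv2.imwrite('pics/side5.png',cv2.resize(p[200:310,240:380],None,fx=5,fy=5,interpolation=cv2.INTER_CUBIC))
E
```

```text
t 8.925 tip case [-0.1293  0.0498  0.1231] roterr [0.0012 0.001  0.0015] F [ 0.44 -0.37  0.11] q [ 0.47 -0.55  2.34 -0.23  0.86 -1.12]
lid [-0.017  0.019  0.056] 2211
```

View pics/side5.png

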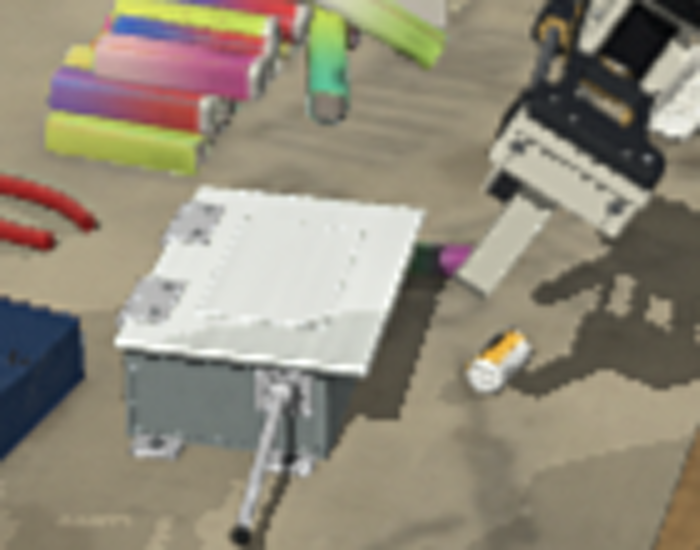

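The lid is level on the rim, the stay lies out to the left with its ball at (240,535), cell_c and the sleeve have not moved, and the gripper is clear of everything.

```bash
python3 -c "
from plant import robot
print(robot.close_job())"
```

```text
the job is handed in; nothing more can be done
None
```

The stay was pushed out, the lid was caught on the fingers at about 0.69 rad and lowered until shut without slamming, the gripper was withdrawn, and the job is handed in (no verdict was returned).

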